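# Pin the hidden workpiece in the drilling jig

### The arm

A 6-joint arm with a two-finger parallel gripper is mounted at the origin on a cart in front of the work surface, level with it; the furniture and walls round the work are solid. World frame = base frame: x ahead of the robot, y to its left, z up, the work surface at z = 0. Lengths are in m, angles in rad, forces in N, time in s.
With the tool pointing down it reaches from about 0.3 to 0.85 m from the base axis. Payload 5.4 kg.
Tool frame: the origin (TCP) lies on the centre line of the jaws, within the pads' length; the fingertips stand 14 mm ahead of it and the grasp point (between the pads) lies 5 mm behind it; z points along the fingers, y is the line along which they close (so a half turn about z gives the same grasp; the last joint's range is limited). The gripper opens to 85 mm and grips with 20 to 120 N. Pads are 22 mm wide; open, the fingers measure 114 mm over their backs; the gripper's body (76 mm by 85 mm) begins 54 mm behind the grasp point. The pads swing forward as they close: fully open they stand 13 mm farther back than shut.
Start: joints at [-1.339, 0.158, 1.597, -0, 1.386, -0.21], TCP at [0.246, -0.52, 0.245] pointing down, gripper open.
Joint ranges: [-2.91, 2.91], [-0.94, 2.29], [0.18, 2.7], [-1.29, 4.43], [0.17, 2.64], [-3, 3]. Speed limits (rad/s): [2.57, 2.57, 3.14, 3.14, 3.14, 3.14].

### API

Orientations are given as a unit quaternion [x, y, z, w].
In Python, from workcell import * gives the robot as it stands.
- The arm moves only by the tool move_arm, never from a script. Its arguments are lists of equal length, an entry for each row: "slide": the shift along the tool's x, y, z in mm, a list of three; "turn": the turn, a rotation vector about the tool's x, y, z in degrees, a list of three. In form: {"slide": [[dx, dy, dz], ...], "turn": [[wx, wy, wz], ...]}. A call has 1 to 20 rows; each row is the pose to reach, as a shift and turn from the pose commanded when the call began, along the tool's axes at that moment; what a row does not reach only later rows make up. A row lasts 1/12 s, in which the tool goes at most 41.7 mm and 7.16 degrees, less where a joint would pass 70% of its speed; a pose out of reach is approached as far as the arm can. A call with a gripper value outside its range is refused whole. "grip" is the finger opening in mm, from 0 to 85.4, set as the call begins (left out, the last holds). The fingers move at their own pace and stop on an object; "grip_force" is the grip in N (left out, the last holds). Time passes only in rows, so rows that repeat a pose let the fingers close. It gives the time, the measured TCP pose, the force, the opening and the grip force at its end, in the units of the state.
- observe(): the state, without advancing time (a new reading comes with each control period).
- snapshot(name): name is "scene" or "top"; returns (picture, depth): 480x640x3 uint8, blue, green, red; 480x640 float32, m along the optical axis (not along the pixel's ray), 0 where there is no reading.
- camera_info(name): a dict with "intrinsics" (3x3 intrinsics, pixels), "dist" ([k1, k2, p1, p2, k3] as OpenCV has them; the pictures are not rectified), "origin" and "attitude" of the camera in the world. Camera axes: x right, y down, z forward; pixel columns grow to the right and rows downward; lengths in m; the calibration is good to about 2 mm. A picture is of the moment at which its call begins. camera_info takes no time and is no camera call.
- hand_in(): hands the job in; it is judged then, once.
The state is a dict: "t": time; "joints": joint angles; "joint_velocities": joint speeds; "tau": joint torques, N m; "ee_pos": TCP position; "orientation": TCP orientation; "wrist_force": force on the tool from outside, world axes, zero at the start; "moment": the same for the moment, N m; "gripper_width": finger opening in m; "grip_force": force on a finger pad.
Only numpy, scipy, OpenCV 4.12 (cv2) and the standard library are available. Lean on these libraries where they do the work, as an engineer would, in place of code of your own. Each camera call takes 0.05 s, during which the arm holds its last target. There are 200 camera calls.

### The job

Take the locating pin out of its stand and lower it through the steel guide bush of the drilling jig. Its hole in the workpiece down inside is off-centre and cannot be measured, so feel for it with gentle pressure until the pin drops in, then seat the pin fully home, upright, and let go of it.

Things in the scene. Friction and masses are not known exactly. Their poses are not given: they have to be found in the camera images.
- pin: loose steel locating pin, 96 mm long, about 90 g, upright in the stand at the start. Origin at the centre of the foot, z up along it. Round shank 12 mm across, 58 mm long, 1.5 mm chamfer at the foot; round flange 26 mm across at 58 to 62 mm up; on top a dark square head 22 x 22 mm, faces along the pin's x and y, 62 to 96 mm up: the place to grip
- pin_tip (a point): centre of the pin's foot, the same point as the pin's origin
- pin_head (a point): middle of the pin's square head, 79 mm above the foot; its x and y axes are square to the head's faces
- jig: drilling jig, fixed to the bench: a wooden box 84 x 84 mm, 54 mm high, with a steel guide bush 48 mm across on top that rises to 70 mm. Origin at the centre of its underside, z up. Bush and cover have a round bore 32 mm across, down which lies the dark wooden workpiece. The workpiece is spoilt if the pin presses on it or on the jig with more than 25 N
- jig_mouth (a point): centre of the mouth of the guide bush, on the bore axis, 70 mm above the bench
- stand: pale wooden block 70 x 70 x 40 mm, fixed to the bench, with one upright blind hole in the middle, 14 mm in diameter and 30 mm deep, in which the pin stands (foot 10 mm above the bench). Origin at the centre of its underside, z up
- stand_mouth (a point): centre of the mouth of the stand's hole, 40 mm above the bench
- jig_face (a point): point on the bore axis level with the workpiece's flat face, 44 mm above the jig's origin, 26 mm below the mouth. The workpiece cannot shift sideways but sits on springy pads: under the pin it yields downward from about 1.3 N on, by 1 mm for each further 1.5 N, at most 8 mm, then it is rigid; it comes back up
- jig_bore (a point): point on the bore axis level with the bottom of the workpiece's one blind hole, 26 mm above the jig's origin. The hole is 13.5 mm across, 18 mm deep, with a 1 mm chamfer; it is NOT at this point but 3 to 7 mm off the bore axis in any direction, different every time and not measured
There are look-alikes about, which are no part of the job. Of the things that look like the jig, the larger one is meant.

How it is judged:
By the outcome, as a careful person would: the job done as asked, in the order asked, and still so for the second after the job is handed in, with the robot touching nothing.
It also fails if it takes over 64 s, if anything falls off the work surface, if the arm or the gripper's body presses on something with over 40 N, if the wrist force passes 120 N, or if a joint passes its speed limit or range.

## Working session

There is one attempt and no reset: what is moved stays moved. The work goes in short steps, Python scripts to look and compute and a tool call to move; the robot and the scene stay as the last step left them, time stands still between calls to the robot, and variables do not carry over. Pictures are saved under pics/ and viewed, at most 10 in all, crops included, and the job is handed in when it is done.

Besides the shell and the picture viewer there is one more tool, called after "Request:" as a command line: name --argument value ..., lists and objects as JSON in quotes. move_arm: Moves the arm, as the interface text tells. Its arguments: {"type":"object","properties":{"slide":{"type":"array"},"turn":{"type":"array"},"grip":{"type":"number"},"grip_force":{"type":"number"}},"required":["slide","turn"]}

```bash
mkdir -p pics; ls; python3 - <<'E'
from workcell import *
import cv2,numpy as np
for n in("scene","top"):
    p,d=snapshot(n); cv2.imwrite(f"pics/{n}0.png",p); np.save(f"pics/{n}0.npy",d); c=camera_info(n); print(n,c)
s=observe(); print(s)
E
```

```text
pics
scene {'intrinsics': array([[544.62584465,   0.        , 315.06862988],
       [  0.        , 544.62584465, 236.3158992 ],
       [  0.        ,   0.        ,   1.        ]]), 'dist': array([0.04688146, 0.        , 0.        , 0.        , 0.        ]), 'origin': array([ 0.12933963, -1.00546055,  0.50429345]), 'attitude': array([ 0.82973381, -0.18835942,  0.12006894, -0.51151343])}
top {'intrinsics': array([[441.69101137,   0.        , 317.69701178],
       [  0.        , 441.69101137, 241.5040303 ],
       [  0.        ,   0.        ,   1.        ]]), 'dist': array([-0.05545482,  0.        ,  0.        ,  0.        ,  0.        ]), 'origin': array([ 0.34561037, -0.26968201,  0.91525832]), 'attitude': array([-0.69855525,  0.70698269, -0.08033917,  0.07577373])}
{'t': 0.1, 'joints': array([-1.33910323e+00,  1.58997687e-01,  1.59812101e+00,  1.20807056e-05,
        1.38619964e+00, -2.10077992e-01]), 'joint_velocities': array([-8.95253952e-04, -2.97471406e-03, -2.67455222e-03,  3.49029356e-04,
       -9.77042372e-04, -9.91888886e-05]), 'tau': array([ 3.39376193e-04, -3.96989822e+01, -3.32338786e+01, -2.11436263e-04,
        4.19916760e-03,  9.65454383e-07]), 'ee_pos': array([ 0.24570903, -0.51927977,  0.24440142]), 'orientation': array([ 9.75703696e-01,  2.19092567e-01, -3.38857177e-06, -8.62852903e-04]), 'wrist_force': array([ 0.74499812,  0.5687062 , -0.03650169]), 'moment': array([0.07108593, 0.02742306, 0.00895423]), 'grip_force': 0.0, 'gripper_width': 0.08539832680940819}
```

View pics/scene0.png

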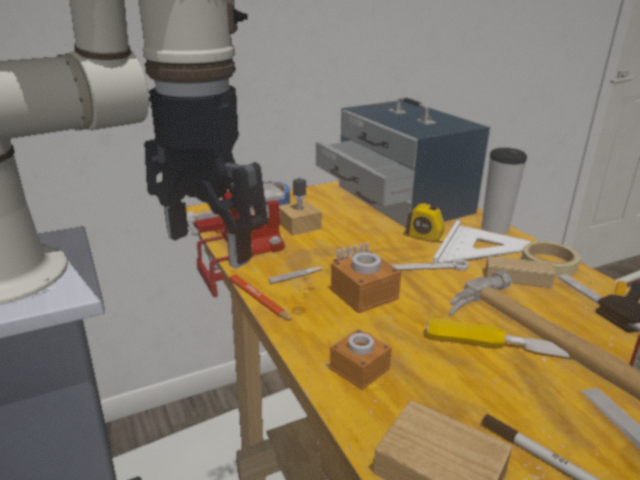

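View pics/top0.png

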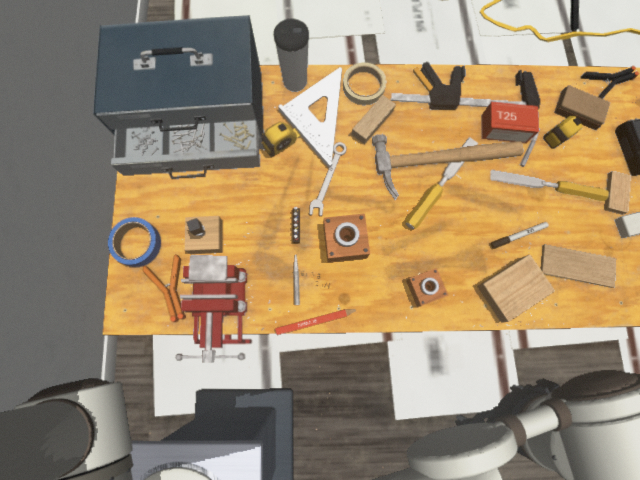

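The scene picture shows the pin in the stand at about (299,205), the larger jig at (366,278) and a smaller one at (361,357). In the top picture the stand and pin are at (200,232), the larger jig at (347,236) and the smaller at (427,287). The jig at (347,236) is the one meant, since it is the larger. I'll confirm that in an enlarged crop.

```bash
cat > h.py <<'E'
import numpy as np,cv2
from scipy.spatial.transform import Rotation as R
from workcell import camera_info
def ray(n,uv):
    c=camera_info(n); p=cv2.undistortPoints(np.array(uv,float).reshape(-1,1,2),c["intrinsics"],c["dist"]).reshape(-1,2)
    return c["origin"],np.c_[p,np.ones(len(p))]@R.from_quat(c["attitude"]).as_matrix().T
def onz(n,uv,z):
    o,d=ray(n,uv); return o+d*((z-o[2])/d[:,2])[:,None]
def proj(n,P):
    c=camera_info(n); r=R.from_quat(c["attitude"]).inv(); P=np.atleast_2d(P)
    return cv2.projectPoints(r.apply(P-c["origin"]),np.zeros(3),np.zeros(3),c["intrinsics"],c["dist"])[0].reshape(-1,2)
E
python3 - <<'E'
from h import *
t=cv2.imread("pics/top0.png"); s=cv2.imread("pics/scene0.png")
def crop(im,u,v,w,h):
    k=cv2.resize(im[v:v+h,u:u+w],(400,300),interpolation=cv2.INTER_CUBIC)
    f=400/w
    for i in range(0,w,10): cv2.line(k,(int(i*f),0),(int(i*f),9 if (u+i)%50==0 else 4),(255,255,255),1)
    for i in range(0,h,10): cv2.line(k,(0,int(i*f)),(9 if (v+i)%50==0 else 4,int(i*f)),(255,255,255),1)
    return k
cv2.imwrite("pics/c1.png",np.vstack([np.hstack([crop(t,160,200,80,60),crop(t,310,205,80,60)]),np.hstack([crop(s,260,170,80,60),crop(s,320,240,80,60)])]))
d=np.load("pics/top0.npy")
c=camera_info("top");Rm=R.from_quat(c["attitude"]).as_matrix()
for u,v in[(195,226),(212,225),(210,245),(347,220),(358,225),(347,236),(427,287),(208,265),(400,250)]:
    o,r=ray("top",[(u,v)]); print(u,v,(o+r*d[v,u])[0].round(4))
E
```

```text
195 226 [ 0.5602 -0.0437  0.1067]
212 225 [ 0.5798 -0.06    0.0394]
210 245 [ 0.5373 -0.0581  0.0415]
347 220 [ 0.583  -0.3363  0.0548]
358 225 [ 0.5722 -0.3581  0.0552]
347 236 [ 0.5548 -0.337   0.0335]
427 287 [ 0.4493 -0.4988  0.0196]
208 265 [ 0.4848 -0.0719  0.1077]
400 250 [ 0.5313 -0.4516 -0.0016]
```

View pics/c1.png

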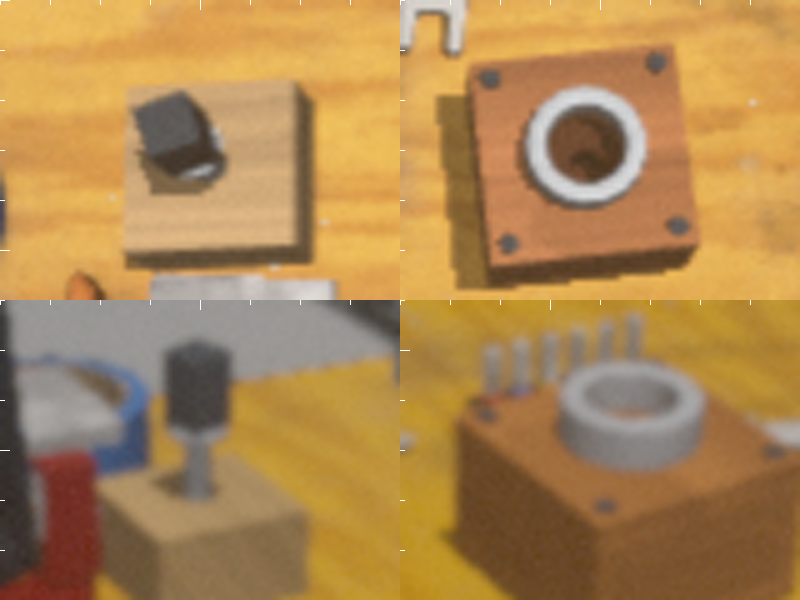

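The crop confirms it. The large jig's bush mouth is at about (347.2,234.2) in the top picture and (366.5,259.2) in the scene picture. The pin's head top is at about (193.9,224) in the top picture, and the stand is at (202.2,233.4).

```bash
python3 - <<'E'
from h import *
t=cv2.imread("pics/top0.png")
hc=np.array([(135,107),(183,90),(205,130),(155,150)])/5+[160,200]
P=onz("top",hc,.106); print(P.round(4)); print("head",P[:,:2].mean(0))
for i in range(4):
    e=P[(i+1)%4]-P[i]; print(np.hypot(*e[:2])*1000, np.degrees(np.arctan2(e[1],e[0])))
print("flange/shank", onz("top",[(160+203/5,200+168/5)],.068))
S=onz("top",np.array([(125,90),(297,82),(297,247),(123,250)])/5+[160,200],.04); print("stand",S.round(4),S[:,:2].mean(0))
print("jig top",onz("top",[(347.2,234.2)],.07)," scene",onz("scene",[(366.5,259.2)],.07))
J=onz("top",np.array([(468,68),(672,45),(697,246),(488,268)])/5+[230,205],.054);print("jig",J.round(4),J[:,:2].mean(0))
print("scene head", onz("scene",[(260+197/5,170+48/5)],.106))
# vise etc. height map around stand
g=t[225:245,337:358]; g=cv2.resize(g,None,fx=28,fy=28,interpolation=cv2.INTER_CUBIC)
g=np.clip(g.astype(float)*2.2,0,255).astype(np.uint8)
for (z,rad,col) in((.07,.016,(0,255,0)),(.044,.016,(255,0,0)),(.044,.007,(255,255,0))):
    c=onz("top",[(347.2,234.2)],.07)[0]; a=np.linspace(0,6.28,90)
    q=proj("top",np.c_[c[0]+rad*np.cos(a),c[1]+rad*np.sin(a),a*0+z])
    cv2.polylines(g,[((q-[337,225]+.5)*28).astype(int)],True,col,1)
cv2.imwrite("pics/bore.png",g)
E
```

```text
[[ 0.5697 -0.0277  0.106 ]
 [ 0.5761 -0.0458  0.106 ]
 [ 0.5603 -0.055   0.106 ]
 [ 0.5527 -0.0363  0.106 ]]
head [ 0.5646876  -0.04121684]
19.212014783865936 -70.27206234800812
18.337749299725793 -149.95178474589196
20.20110608711172 112.10468160854118
19.02004342145529 26.714407559292464
flange/shank [[ 0.55481054 -0.04485116  0.068     ]]
stand [[ 0.5953 -0.0035  0.04  ]
 [ 0.5978 -0.0747  0.04  ]
 [ 0.5283 -0.0772  0.04  ]
 [ 0.5278 -0.0063  0.04  ]] [ 0.56229372 -0.04041865]
jig top [[ 0.54976751 -0.3346865   0.07      ]]  scene [[ 0.54942731 -0.33765987  0.07      ]]
jig [[ 0.5866 -0.289   0.054 ]
 [ 0.5954 -0.372   0.054 ]
 [ 0.5122 -0.379   0.054 ]
 [ 0.5043 -0.2957  0.054 ]] [ 0.54965245 -0.33394064]
scene head [[ 0.56219233 -0.04244431  0.106     ]]
```

View pics/bore.png

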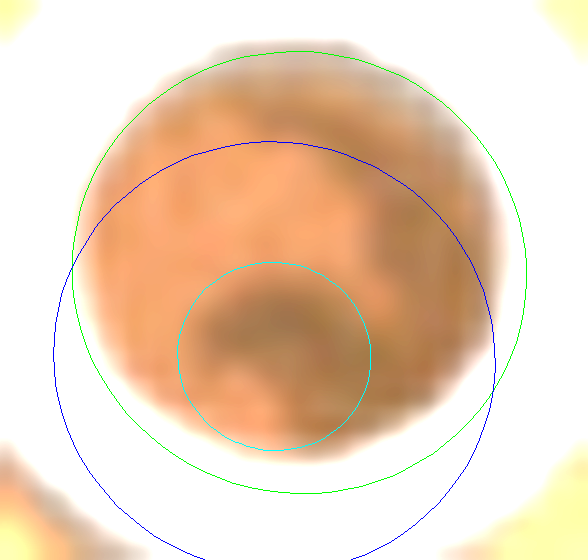

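The bore view shows a dark patch at about (280,340), which hints at the hole or a shadow. I'll check the depth inside the bore and work out the first move.

```bash
cat >> h.py <<'E'
from workcell import observe,snapshot
def go(x,y,z,o=None):
    s=o or observe(); r=R.from_quat(s["orientation"]); return (r.inv().apply(np.array([x,y,z])-s["ee_pos"])*1000).round(1)
E
python3 - <<'E'
from h import *
D=np.stack([snapshot("top")[1] for _ in range(8)]); d=np.median(D,0)
print(D.std(0)[228:242,338:356].mean())
c=camera_info("top")
us=range(338,358); print("    ",*us)
for v in range(226,244):
    o,r=ray("top",[(u,v) for u in us]); P=o+r*d[v,338:358,None]; print(v,*(P[:,2]*1000).round().astype(int))
for uv in [(344,240),(346,236),(349,236),(346,238)]: print(uv,onz("top",[uv],.044).round(4))
s=observe(); r=R.from_quat(s["orientation"]); print(r.as_matrix().round(4))
print(go(.5635,-.041,.244),go(.5635,-.041,.130),go(.5635,-.041,.092))
E
```

```text
0.009558114
     338 339 340 341 342 343 344 345 346 347 348 349 350 351 352 353 354 355 356 357
226 70 70 71 72 71 70 69 67 66 67 67 69 70 72 71 70 70 72 55 54
227 71 70 71 71 69 65 61 58 59 59 59 62 65 69 71 71 71 71 71 55
228 71 72 71 67 59 54 52 50 50 50 51 55 58 61 67 70 70 70 71 69
229 70 71 69 57 49 46 44 44 45 46 44 45 50 54 62 67 71 71 70 70
230 71 70 55 44 46 47 45 45 45 44 45 45 44 48 54 61 70 70 72 70
231 71 65 46 46 44 46 45 44 44 45 44 45 45 45 48 54 67 71 70 71
232 71 51 45 45 45 44 44 46 45 45 43 45 45 46 45 50 62 71 71 71
233 71 45 45 45 44 45 46 45 44 44 45 45 44 44 45 45 57 70 70 71
234 71 45 44 44 45 45 45 46 44 45 45 45 45 46 45 44 54 71 71 71
235 70 45 45 44 46 45 45 44 43 43 45 45 45 45 44 44 53 70 72 71
236 70 70 45 44 44 46 44 35 34 34 38 43 45 45 45 46 52 71 72 71
237 70 71 45 45 45 46 33 26 26 26 30 35 43 45 45 46 70 71 71 71
238 71 71 70 44 45 45 27 27 27 27 27 29 43 44 45 44 71 71 70 71
239 71 72 70 69 45 45 26 27 27 26 27 26 44 46 45 70 70 70 71 70
240 71 71 70 71 71 44 44 26 26 28 29 27 44 44 70 70 71 71 71 65
241 70 71 71 71 70 71 70 69 27 26 28 69 71 71 72 71 71 69 68 55
242 66 69 69 71 71 70 71 71 71 70 71 72 71 71 70 71 70 69 55 55
243 59 63 69 70 72 71 71 70 72 70 70 69 71 71 71 71 68 55 56 55
(344, 240) [[ 0.544  -0.3299  0.044 ]]
(346, 236) [[ 0.5523 -0.3341  0.044 ]]
(349, 236) [[ 0.5523 -0.3402  0.044 ]]
(346, 238) [[ 0.5482 -0.334   0.044 ]]
[[ 9.040e-01  4.275e-01 -0.000e+00]
 [ 4.275e-01 -9.040e-01  1.000e-04]
 [ 0.000e+00 -1.000e-04 -1.000e+00]]
[ 491.9 -297.     1.3] [ 491.9 -297.   115.3] [ 491.9 -297.   153.3]
```

The depth map shows the hole: pixels down to z=26 mm sit within the 44 mm face at columns 344–349, rows 236–241. That puts it about 4 mm toward −x of the bore axis, which is a good starting point for feeling. Next I move to above the pin.

Request:
move_arm --slide '[[492,-297,40],[492,-297,40],[492,-297,40],[492,-297,40],[492,-297,40],[492,-297,40],[492,-297,40],[492,-297,40],[492,-297,40],[492,-297,40],[492,-297,40],[492,-297,40],[492,-297,40],[492,-297,40],[492,-297,40],[492,-297,40],[492,-297,40],[492,-297,40],[492,-297,40]]' --turn '[[0,0,0],[0,0,0],[0,0,0],[0,0,0],[0,0,0],[0,0,0],[0,0,0],[0,0,0],[0,0,0],[0,0,0],[0,0,0],[0,0,0],[0,0,0],[0,0,0],[0,0,0],[0,0,0],[0,0,0],[0,0,0],[0,0,0]]' --grip 60

```text
t: 2.08
ee_pos: [0.5632, -0.0422, 0.2055]
orientation: [0.976, 0.218, 0.0, 0.0]
wrist_force: [-0.4, -0.7, 0.1]
gripper_width: 0.06
grip_force: 0.0
```

Request:
move_arm --slide '[[1,-1,35],[1,-1,70],[1,-1,90],[1,-1,105],[1,-1,113],[1,-1,113],[1,-1,113]]' --turn '[[0,0,0],[0,0,0],[0,0,0],[0,0,0],[0,0,0],[0,0,0],[0,0,0]]'

```text
t: 2.67
ee_pos: [0.5643, -0.0403, 0.0929]
orientation: [0.976, 0.219, 0.0, 0.0]
wrist_force: [0.4, -0.6, -0.2]
gripper_width: 0.0598
grip_force: 0.0
```

```bash
python3 - <<'E'
from h import *
s=observe();print(s["ee_pos"],s["wrist_force"])
p,_=snapshot("scene"); q,_=snapshot("top")
a=cv2.resize(p[150:250,240:360],(480,400),interpolation=cv2.INTER_CUBIC)
cv2.imwrite("pics/g1.png",a)
E
```

```text
[ 0.56431557 -0.04027135  0.09293255] [ 0.42743663 -0.56902265 -0.22685486]
```

View pics/g1.png

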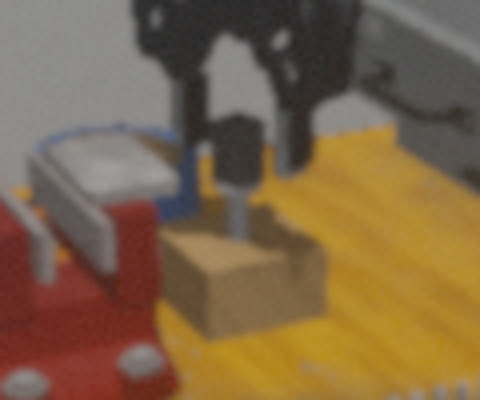

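The fingers straddle the pin head, so I close the gripper.

Request:
move_arm --slide '[[0,0,0],[0,0,0],[0,0,0],[0,0,0],[0,0,0],[0,0,0]]' --turn '[[0,0,0],[0,0,0],[0,0,0],[0,0,0],[0,0,0],[0,0,0]]' --grip 10 --grip_force 60

```text
t: 3.27
ee_pos: [0.5646, -0.0396, 0.0931]
orientation: [0.976, 0.219, 0.001, 0.0]
wrist_force: [-0.7, 1.0, 5.8]
gripper_width: 0.0211
grip_force: 59.1
```

Request:
move_arm --slide '[[0,0,-5],[0,0,-15],[0,0,-35],[0,0,-70],[0,0,-95],[0,0,-95],[0,0,-95]]' --turn '[[0,0,0],[0,0,0],[0,0,0],[0,0,0],[0,0,0],[0,0,0],[0,0,0]]'

```text
t: 3.85
ee_pos: [0.5652, -0.04, 0.1896]
orientation: [0.976, 0.219, 0.002, 0.001]
wrist_force: [-1.0, 0.3, -1.3]
gripper_width: 0.0213
grip_force: 59.3
```

```bash
python3 - <<'E'
from h import *
s=observe();print(s["ee_pos"],s["orientation"],s["wrist_force"],s["moment"],s["gripper_width"])
p,_=snapshot("scene"); q,_=snapshot("top")
a=cv2.resize(p[120:220,240:360],(720,600),interpolation=cv2.INTER_CUBIC)
for i in range(12): cv2.line(a,(i*60,0),(i*60,8),(255,255,255),1); 
for i in range(10): cv2.line(a,(0,i*60),(8,i*60),(255,255,255),1)
e=s["ee_pos"]
# expected pin axis under TCP
ax=np.array([[e[0],e[1],e[2]-.082],[e[0],e[1],e[2]-.024],[e[0],e[1],e[2]-.02]])
print(proj("scene",ax))
np.save("pics/ax.npy",ax)
cv2.imwrite("pics/g2.png",a); print(go(.550,-.3355,e[2]))
E
```

```text
[ 0.56518301 -0.03998905  0.18963254] [0.97569737 0.21911253 0.00178729 0.00107294] [-0.96233308  0.25492295 -1.31754479] [-0.00836079  0.03844046  0.00284144] 0.021312629663753368
[[300.22522049 178.25532723]
 [300.05355609 151.10242718]
 [300.04127806 149.18037148]]
[-138.5  262.    -3.4]
```

View pics/g2.png

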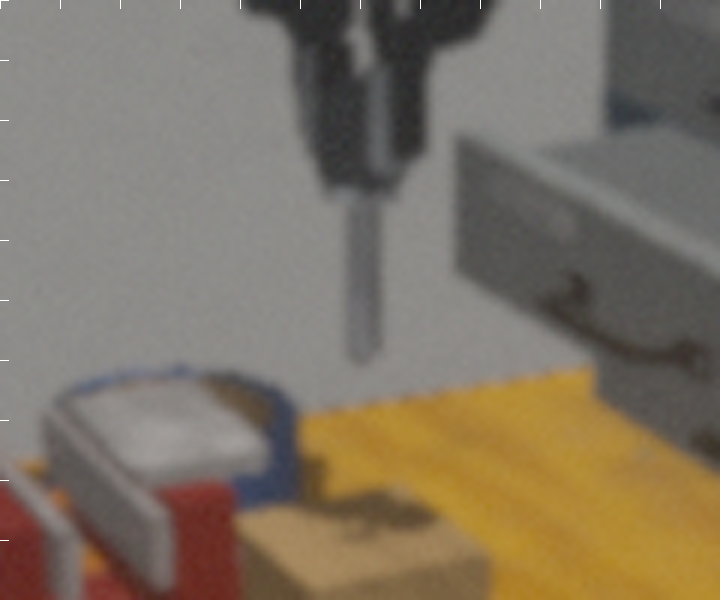

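The pin hangs straight and centred, with its shank at about x=300 px and its foot at (300,179.6) against an expected (300.2,178.3). Next I fit the bore and hole centres from the first depth image.

```bash
python3 - <<'E'
from h import *
d=np.load("pics/top0.npy"); us,vs=np.meshgrid(np.arange(330,364),np.arange(218,250)); uv=np.c_[us.ravel(),vs.ravel()]
o,r=ray("top",uv); z=(o+r*d[uv[:,1],uv[:,0]][:,None])[:,2]
def fit(zp,inn,out,rad,c0):
    P=onz("top",uv,zp)[:,:2]; best=[]
    for dx in np.arange(-8,8.1,.25):
        for dy in np.arange(-8,8.1,.25):
            c=c0+np.array([dx,dy])/1000; q=np.hypot(*(P-c).T)
            best.append((np.clip(q[inn]-rad,0,None).sum()+np.clip(rad-q[out],0,None).sum(),*c))
    b=np.array(best); m=b[:,0]<b[:,0].min()+.0005; return b[:,0].min(),b[m,1:].mean(0),b[m,1:].std(0)
c0=np.array([.55,-.3345]); near=np.hypot(*(onz("top",uv,.07)[:,:2]-c0).T)
m=fit(.07,(z<66e-3)&(near<.018),(z>.068)&(near<.022),.016,c0); print(m)
w=near<.015
h=fit(.044,(z<40e-3)&w,(z>.0425)&(z<.048)&w,.0070,c0); print(h,(h[1]-m[1])*1000)
s=observe(); print(go(*h[1],s["ee_pos"][2]),go(*m[1],s["ee_pos"][2]))
E
```

```text
(np.float64(0.0020214778819868696), array([ 0.55125 , -0.333625]), array([0.00017678, 0.000125  ]))
(np.float64(0.0006376616818328318), array([ 0.54757353, -0.33525   ]), array([0.00043525, 0.00019174])) [-3.67647059 -1.625     ]
[-1.406e+02  2.607e+02 -1.000e-01] [-1.366e+02  2.608e+02 -1.000e-01]
```

Request:
move_arm --slide '[[-15,28,0],[-33,62,0],[-52,97,0],[-71,132,0],[-89,166,0],[-108,200,0],[-125,232,0],[-135,251,0],[-141,261,0],[-141,261,0],[-141,261,0],[-141,261,0]]' --turn '[[0,0,0],[0,0,0],[0,0,0],[0,0,0],[0,0,0],[0,0,0],[0,0,0],[0,0,0],[0,0,0],[0,0,0],[0,0,0],[0,0,0]]'

```text
t: 4.95
ee_pos: [0.5482, -0.3338, 0.1865]
orientation: [0.976, 0.22, -0.0, -0.001]
wrist_force: [0.4, -0.0, -1.4]
gripper_width: 0.021
grip_force: 59.2
```

```bash
python3 - <<'E'
from h import *
s=observe(); e=s["ee_pos"]; print(e,s["orientation"],s["wrist_force"],s["moment"])
p,_=snapshot("scene"); q,_=snapshot("top")
a=cv2.resize(p[175:300,300:450],(720,600),interpolation=cv2.INTER_CUBIC)
f=[(e[0],e[1],e[2]-.082)]; u=proj("scene",f); print(u,(u-[300,175]+.5)*4.8-.5)
cv2.imwrite("pics/g3.png",a); print(go(.5476,-.3353,e[2]-.05))
E
```

```text
[ 0.54823526 -0.33383875  0.18649336] [ 9.75546373e-01  2.19790983e-01 -3.54072065e-04 -1.03549677e-03] [ 0.39328312 -0.04561658 -1.37460384] [ 0.00654031  0.00890059 -0.02384768]
[[365.69400751 239.68359286]] [[317.23123603 312.38124574]]
[-1.4  0.9 50.6]
```

View pics/g3.png

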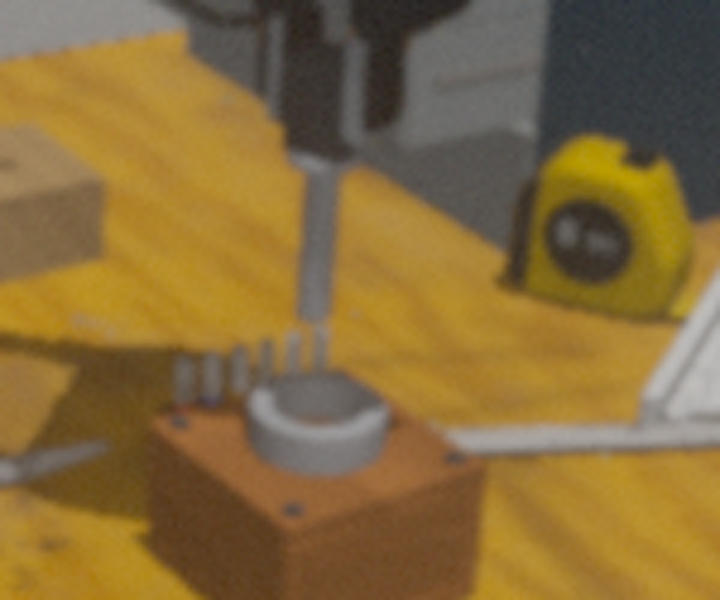

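The foot sits over the bush at about (314,314), and the bush centre is at (318,425). That agrees with aiming at the hole estimate. I lower it into the bore, to just above the face.

Request:
move_arm --slide '[[-1,1,0],[-1,1,15],[-1,1,30],[-1,1,42],[-1,1,50],[-1,1,54],[-1,1,54],[-1,1,54]]' --turn '[[0,0,0],[0,0,0],[0,0,0],[0,0,0],[0,0,0],[0,0,0],[0,0,0],[0,0,0]]'

```text
t: 5.72
ee_pos: [0.5479, -0.3372, 0.1336]
orientation: [0.976, 0.219, 0.0, 0.0]
wrist_force: [-0.2, -0.0, -0.4]
gripper_width: 0.0213
grip_force: 59.3
```

Request:
move_arm --slide '[[0,0,2],[0,0,4],[0,0,6],[0,0,7],[0,0,7],[0,0,7]]' --turn '[[0,0,0],[0,0,0],[0,0,0],[0,0,0],[0,0,0],[0,0,0]]'

```text
t: 6.22
ee_pos: [0.5478, -0.3371, 0.1263]
orientation: [0.976, 0.219, 0.0, -0.0]
wrist_force: [0.4, -0.4, -0.7]
gripper_width: 0.0212
grip_force: 59.4
```

Request:
move_arm --slide '[[0.7,-1.6,-1],[0.7,-1.6,-1],[0.7,-1.6,0],[0.7,-1.6,1],[0.7,-1.6,2],[0.7,-1.6,3],[0.7,-1.6,4],[0.7,-1.6,4],[0.7,-1.6,4]]' --turn '[[0,0,0],[0,0,0],[0,0,0],[0,0,0],[0,0,0],[0,0,0],[0,0,0],[0,0,0],[0,0,0]]'

```text
t: 6.97
ee_pos: [0.5476, -0.3354, 0.1222]
orientation: [0.976, 0.219, -0.0, -0.0]
wrist_force: [-0.7, -0.1, -1.0]
gripper_width: 0.0211
grip_force: 59.3
```

Request:
move_arm --slide '[[0,0,1],[0,0,2],[0,0,3],[0,0,4],[0,0,4],[0,0,4]]' --turn '[[0,0,0],[0,0,0],[0,0,0],[0,0,0],[0,0,0],[0,0,0]]'

```text
t: 7.47
ee_pos: [0.5476, -0.3354, 0.1182]
orientation: [0.976, 0.219, -0.0, -0.0]
wrist_force: [1.7, 0.1, -0.8]
gripper_width: 0.0209
grip_force: 59.3
```

No vertical force with the foot at about 36 mm, so the pin is already in the hole. I continue down gently.

Request:
move_arm --slide '[[0.2,0.1,1],[0.2,0.1,2],[0.2,0.1,3],[0.2,0.1,4],[0.2,0.1,5],[0.2,0.1,6],[0.2,0.1,6],[0.2,0.1,6]]' --turn '[[0,0,0],[0,0,0],[0,0,0],[0,0,0],[0,0,0],[0,0,0],[0,0,0],[0,0,0]]'

```text
t: 8.13
ee_pos: [0.5479, -0.3354, 0.1122]
orientation: [0.976, 0.219, -0.0, -0.0]
wrist_force: [0.1, 0.1, -0.7]
gripper_width: 0.021
grip_force: 59.3
```

Request:
move_arm --slide '[[0,0,1],[0,0,2],[0,0,3],[0,0,4],[0,0,4.5],[0,0,4.5],[0,0,4.5]]' --turn '[[0,0,0],[0,0,0],[0,0,0],[0,0,0],[0,0,0],[0,0,0],[0,0,0]]'

```text
t: 8.72
ee_pos: [0.548, -0.3355, 0.1081]
orientation: [0.976, 0.219, 0.0, 0.0]
wrist_force: [-0.9, 1.3, 1.6]
gripper_width: 0.0212
grip_force: 59.7
```

Request:
move_arm --slide '[[0,0,1],[0,0,2],[0,0,2],[0,0,2]]' --turn '[[0,0,0],[0,0,0],[0,0,0],[0,0,0]]'

```text
t: 9.05
ee_pos: [0.548, -0.3355, 0.1062]
orientation: [0.976, 0.219, 0.0, 0.0]
wrist_force: [-1.9, 1.2, 4.4]
gripper_width: 0.021
grip_force: 60.1
```

The force rises 2.8 N over 1.9 mm, which matches the spring pads, so the pin is on the bottom of the hole. I back off the preload and release.

Request:
move_arm --slide '[[-0.2,-0.3,-1],[-0.2,-0.3,-2],[-0.2,-0.3,-2],[-0.2,-0.3,-2]]' --turn '[[0,0,0],[0,0,0],[0,0,0],[0,0,0]]'

```text
t: 9.38
ee_pos: [0.5478, -0.3354, 0.1079]
orientation: [0.976, 0.219, 0.0, 0.0]
wrist_force: [1.4, 0.2, 1.3]
gripper_width: 0.021
grip_force: 59.9
```

Request:
move_arm --slide '[[0,0,0],[0,0,0],[0,0,0],[0,0,0],[0,0,0],[0,0,0],[0,0,0],[0,0,0]]' --turn '[[0,0,0],[0,0,0],[0,0,0],[0,0,0],[0,0,0],[0,0,0],[0,0,0],[0,0,0]]' --grip 60

```text
t: 10.05
ee_pos: [0.5476, -0.3353, 0.1078]
orientation: [0.976, 0.219, 0.0, 0.0]
wrist_force: [0.4, -0.7, 0.6]
gripper_width: 0.0601
grip_force: 0.0
```

Request:
move_arm --slide '[[0,0,-10],[0,0,-25],[0,0,-50],[0,0,-80],[0,0,-110],[0,0,-110],[0,0,-110]]' --turn '[[0,0,0],[0,0,0],[0,0,0],[0,0,0],[0,0,0],[0,0,0],[0,0,0]]'

```text
t: 10.63
ee_pos: [0.5489, -0.3364, 0.2216]
orientation: [0.976, 0.219, 0.002, 0.003]
wrist_force: [0.0, -0.5, -0.5]
gripper_width: 0.0602
grip_force: 0.0
```

```bash
python3 - <<'E'
from h import *
s=observe(); print(s["ee_pos"],s["wrist_force"],s["gripper_width"])
p,_=snapshot("scene")
a=cv2.resize(p[175:300,300:450],(720,600),interpolation=cv2.INTER_CUBIC)
for z in (.026+.058,.026+.096):
    u=proj("scene",[(.5478,-.3354,z)]); print(z,(u-[300,175]+.5)*4.8-.5)
cv2.imwrite("pics/g4.png",a)
E
```

```text
[ 0.54885513 -0.3363726   0.2216252 ] [ 0.02920997 -0.47060576 -0.47187381] 0.060156114447654965
0.084 [[315.57394908 368.14238357]]
0.122 [[321.01782005 267.84352517]]
```

View pics/g4.png

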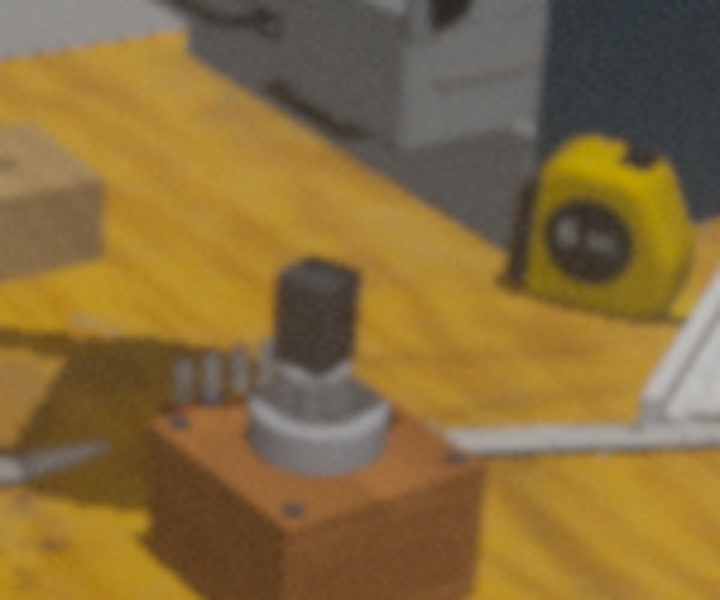

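The pin stands upright in the bush with its head top centred at about (318,268), against a predicted (321,268) for fully seated. The gripper is clear, so I hand in.

```bash
python3 -c "
from workcell import *
print(hand_in())"
```

```text
the job is handed in; nothing more can be done
None
```

The pin is seated fully home and upright in the larger jig, the gripper has let go and is clear, and I handed the job in at about 11 s; the depth picture showed the hole, so the pin dropped in at the first try without a search by feel.

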